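# Unhook a wafer-chuck carrier past the sprung keeper and dock it

### The job

Take the wafer-chuck carrier by its blue handle and unhook it from the stand: with the carrier's own cross bar push the red sprung keeper all the way back (gently: a few newtons will do, ten are too many), keep it pressed while you lift the bar out between keeper and bill, then draw the carrier off over the bill. Set it down gently and upright inside the white docking ring and let go. Do not force the hook, do not touch the stand with the gripper, and leave the tube, the bottle and the canister where they are.

Things in the scene. Friction and masses are not known exactly. Their poses are not given: they have to be found in the camera images.
- carrier: Wafer-chuck carrier, about 0.28 kg, hanging on the hook. Origin: centre of the underside of its round aluminium chuck (disc 64 mm across, 14 mm thick); z up, y along its bars. Two upright 7 mm rods at y = +-28 mm rise from the disc to a blue handle and are joined halfway by a cross bar that lies in the hook. Below that bar is a window 58 mm high and 49 mm wide; above it one of 43 mm.
- carrier_bar (a point): Middle of the carrier's round steel cross bar, 8 mm thick, along y, 76 mm above the carrier's origin. It starts on the hook's seat, under the bill, 80 mm (+-1 mm) to the -x side of the stand's origin.
- carrier_handle (a point): Centre of the carrier's blue handle, 134 mm above the carrier's origin: a flat-sided bar 70 mm long along y, 12 mm thick along x, 22 mm tall. Grip it across x from above.
- hook: Parking stand with hook, fixed. Origin: centre of the underside of its foot (68 mm across); z up, x level from the bill to the post (16 mm) over the origin. A clamp block, 26 mm square, up to 106 mm, carries the hook, 14 mm thick along y, reaching to -x. The whole hook (seat, bill, keeper, stop) is clamped up to 8 mm either way along x from its nominal place; this is not measured: feel for it.
- hook_seat (a point): Nominal seat on the stand: flat top of the hook's prong, 100 mm above the stand's origin, at the bill's inner wall, stand x = -95 mm. The prong's underside is 12 mm below. The true hook is shifted by up to 8 mm along x.
- hook_bill (a point): Nominal tip of the bill that rises from the prong's -x end (outer face at stand x = -104 mm) and curls back over the seat: underside 115 mm, top 124 mm above the stand's origin, round tip at x = -65 mm. The bar must pass it on the +x side. The true bill is shifted with the hook by up to 8 mm along x.
- hook_keeper (a point): Nominal face of the red sprung keeper plate (101 to 126 mm high) at rest, stand x = -64 mm, closing the mouth. Pushed to +x it yields (1.2 N rising to 3 N) 9 mm to a hard stop; then the mouth is 10 mm wide for the 8 mm bar, so keep the bar within 1 mm of the stop as it rises. Shifted with the hook by up to 8 mm. Grey housing behind it, 127 mm high.
- nest: White docking ring, fixed: a shallow round dish, 92 mm outside, 80 mm inside, rim 9 mm high, floor 3 mm above its origin, which is the centre of its underside; z up. The chuck belongs inside it, flat on its floor.
- slide_tube: Dark tube with a grey cap standing upright, 24 mm across, 109 mm tall; loose bystander. Origin: centre of its underside.
- drop_bottle: Small brown dropper bottle with a black nozzle, 32 mm across, 76 mm tall; loose bystander. Origin: centre of its underside.
- objective_can: Black canister, 37 mm across, 57 mm tall; loose bystander at the table's left end. Origin: centre of its underside. Just beyond that end rises a tall solid wall, slanting along about x + y = 0.79 m (from x = 0.4, y = 0.4 towards +x, -y): keep the arm clear of it on the way in.

How it is judged:
On the way:
1. the carrier's cross bar has come up out of the hook, above the bill (z of carrier in the frame of hook above 0.053 m), for 0.1 s.
At the end, for the whole second after the job is handed in: The carrier stands upright (within 0.06 rad) and still inside the docking ring, its chuck flat on the ring's floor (underside less than 6 mm above the ring's underside) and within 8.5 mm of the ring's centre; tube, bottle and canister still stand (horizontal distance between carrier and nest below 0.0085 m and z of carrier in the frame of nest below 0.006 m and angle between carrier's own z axis and vertical below 0.06 rad and linear speed of carrier below 0.02 m/s and angular speed of carrier below 0.2 rad/s and angle between each of slide_tube, drop_bottle, objective_can's own z axis and vertical below 0.2 rad); the robot touches nothing.
It fails at once if the carrier is pressed or pulled against the stand and its hook with more than 25 N (contact force between carrier and hook above 25 N).
It fails at once if while the bar is in the throat (carrier more than 8 mm from its start towards the post), the carrier presses on the keeper, bill or hook with more than 12 N (contact force between carrier and hook above 12 N and x of carrier in the frame of hook above -0.072 m).
It fails at once if the gripper or arm touches the stand, hook or keeper (more than 1 N) (contact force between any of the fingers, the arm and hook above 1 N).
It fails at once if the carrier is set into the docking ring harder than 40 N (contact force between carrier and nest above 40 N).
It fails at once if a bystander (tube, bottle or canister) is moved by more than 15 mm (distance of any of slide_tube, drop_bottle, objective_can from where it was at the start of the episode above 0.015 m).
It also fails if it takes over 51 s, if anything falls off the work surface, if the arm or the gripper's body presses on something with over 40 N, if the wrist force passes 120 N, or if a joint passes its speed limit or range.

### The arm

A 7-joint arm with a two-finger parallel gripper is mounted at the origin on a cart in front of the work surface, level with it; the furniture and walls round the work are solid. World frame = base frame: x ahead of the robot, y to its left, z up, the work surface at z = 0. Lengths are in m, angles in rad, forces in N, time in s.
With the tool pointing down it reaches from about 0.425 to 0.925 m from the base axis. Payload 6.8 kg.
Tool frame: the origin (TCP) lies between the finger pads; the fingertips stand 22 mm ahead of it and the grasp point (between the pads) lies 3 mm ahead of it; z points along the fingers, y is the direction in which the jaws open and shut (so a half turn about z gives the same grasp; the last joint's range is limited). The gripper opens to 85 mm and grips with 20 to 120 N. Pads are 22 mm wide; open, the fingers measure 114 mm over their backs; the gripper's body (76 mm by 85 mm) begins 54 mm behind the grasp point. The pads swing forward as they close: fully open they stand 13 mm farther back than shut.
Start: joints at [1.191, 0.477, 0.022, 1.555, -0.011, 1.109, -0.083], TCP at [0.181, -0.65, 0.253] pointing down, gripper open.
Joint ranges: [-2.96, 2.96], [-0.34, 2.1], [-1.41, 1.46], [0.24, 2.44], [-1.37, 4.51], [0.17, 1.92], [-2.96, 2.96]. Speed limits (rad/s): [2.39, 2.39, 3.14, 3.14, 3.14, 3.14, 3.14].

### API

Orientations are given as a unit quaternion [w, x, y, z].
In Python, from station import bot gives the robot as it stands. The module is installed in compiled form; this text tells all that it offers.
- The arm moves only by the tool drive_tool, never from a script. Its argument "series" is one flat list of numbers, 7 for each row, row after row: the opening, from -1 (shut) to 1 (fully open), then the shift along the tool's x, y, z in mm, then the turn, a rotation vector about the tool's x, y, z in rad. In form: [jaw, x, y, z, wx, wy, wz, jaw, x, y, z, wx, wy, wz, ...]. A call has 1 to 12 rows; each row shifts and turns the commanded pose from where the row before left it, along the tool's axes as they then stand; what a row does not reach is not made up. A row lasts 1/8 s, in which the tool goes at most 62.5 mm and 10.7 degrees, less where a joint would pass 70% of its speed; a pose out of reach is approached as far as the arm can. A call with a gripper value outside its range is refused whole. The fingers move at their own pace and stop on an object; "force" is the grip in N (left out, the last holds). Time passes only in rows, so rows that do not move let the fingers close. It gives the time, the measured TCP pose, the force and the opening at its end, in the units of the state.
- bot.get_obs(): the state, without advancing time (a new reading comes with each control period).
- bot.read_camera(name): name is "scene" or "top" or "wrist"; returns a dict with "pixels" (480x640x3 uint8, blue, green, red), "camera_matrix" (3x3 intrinsics, pixels), "distortion" ([k1, k2, p1, p2, k3] as OpenCV has them; the pictures are not rectified), "rvec" (rotation vector, rad) and "tvec" (3), from world to camera coordinates, as OpenCV has them. Camera axes: x right, y down, z forward; pixel columns grow to the right and rows downward; lengths in m; the calibration is good to about 2 mm. A picture is of the moment at which its call begins. There is no depth.
- bot.hand_in(): hands the job in, once; it reports no verdict.
The state is a dict: "t": time; "q": joint angles; "joint_vel": joint speeds; "joint_torque": joint torques, N m; "eef_pos": TCP position; "tool_rot": TCP orientation; "contact_force": force on the tool from outside, world axes, zero at the start; "torque": the same for the moment, N m; "gripper_width": opening from 0.0 (shut) to 1.0 (fully open).
Only numpy, scipy, OpenCV 4.12 (cv2) and the standard library are available. Lean on these libraries where they do the work, as an engineer would, in place of code of your own. Each camera call takes 0.05 s, during which the arm holds its last target. There are 200 camera calls.

## Working session

There is one attempt and no reset: what is moved stays moved. The work goes in short steps, Python scripts to look and compute and a tool call to move; the robot and the scene stay as the last step left them, time stands still between calls to the robot, and variables do not carry over. Pictures are saved under pics/ and viewed, about 8 in all and at most 12, crops included, and the job is handed in when it is done.

Besides the shell and the picture viewer there is one more tool, called after "Emit:" as name(argument=value, ...) on one line, values as JSON. drive_tool: Moves the arm, as the interface text tells. Its arguments: {"type":"object","properties":{"series":{"type":"array"},"force":{"type":"number"}},"required":["series"]}

```bash
mkdir -p pics
cat > h.py <<'E'
import numpy as np, cv2
from station import bot
def cam(n,f=None):
    c=bot.read_camera(n)
    if f: cv2.imwrite(f,c["pixels"])
    return c
def proj(c,P):
    return cv2.projectPoints(np.array(P,float).reshape(-1,3),np.array(c["rvec"],float),np.array(c["tvec"],float),np.array(c["camera_matrix"],float),np.array(c["distortion"],float))[0].reshape(-1,2)
def ray(c,uv):
    u=cv2.undistortPoints(np.array(uv,float).reshape(-1,1,2),np.array(c["camera_matrix"],float),np.array(c["distortion"],float)).reshape(-1,2)
    R=cv2.Rodrigues(np.array(c["rvec"],float))[0]; o=-R.T@np.array(c["tvec"],float).ravel()
    d=np.c_[u,np.ones(len(u))]@R
    return o,d
def atz(c,uv,z):
    o,d=ray(c,uv); z=np.broadcast_to(z,len(d)); return o+d*((z-o[2])/d[:,2])[:,None]
E
python3 - <<'E'
from h import *
print(bot.get_obs())
for n in ("scene","top"):
    c=cam(n,f"pics/{n}0.png"); print(n,ray(c,[[320,240]]))
E
```

```text
{'t': 0.0, 'q': array([ 1.19090034,  0.47778971,  0.02234832,  1.55645393, -0.01151109,
        1.10926688, -0.08309823]), 'joint_vel': array([-5.21587797e-04, -1.25046933e-04,  1.50457819e-03, -8.11605819e-04,
        2.96590342e-05,  6.10137391e-04, -5.54292442e-04]), 'joint_torque': array([ 6.37254789e-05, -5.96442676e+01,  1.60787601e+00, -2.81192869e+01,
        1.24252687e-02,  9.32182797e-03,  1.18242457e-05]), 'eef_pos': array([ 0.18105285, -0.6497009 ,  0.25233175]), 'tool_rot': array([-8.75778466e-04,  9.90778944e-01,  1.35485361e-01, -1.83653278e-04]), 'contact_force': array([-0.34600575,  0.44925248, -0.13158911]), 'torque': array([-0.02532968,  0.02702668, -0.00703863]), 'gripper_width': 1.0009173094702897}
scene (array([0.08600545, 0.45702608, 0.70437417]), array([[ 0.47849899, -0.57854613, -0.66062497]]))
top (array([ 0.35959608, -0.00541193,  0.97453756]), array([[ 0.16772718, -0.02355956, -0.98572527]]))
```

View pics/scene0.png

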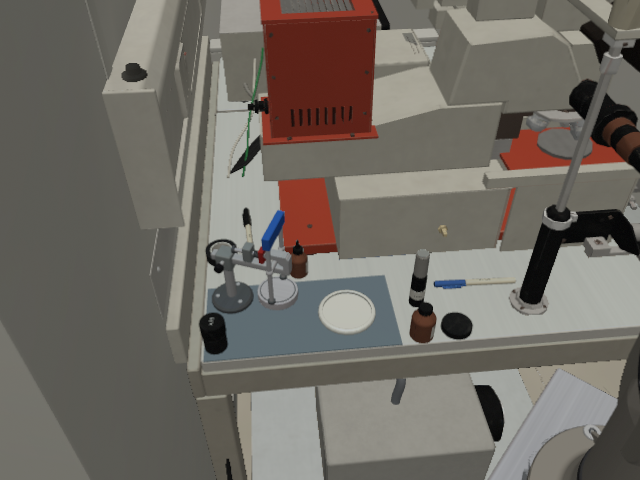

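View pics/top0.png

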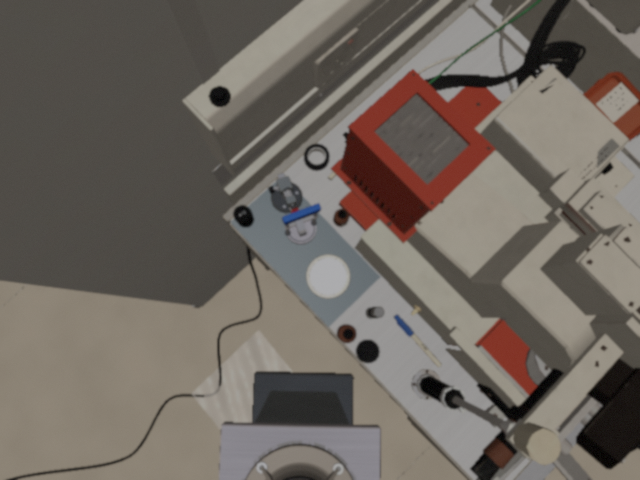

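Scene view: stand foot (232,297), handle (273,230), ring (347,312), canister (213,333), tube (419,280) and brown bottles (423,323) and (299,262). In the top view, the handle is at (302,213), the ring at (328,276), and the foot at about (286,196).

Run:
```python
from h import *
t=cam("top"); s=cam("scene")
def blue(c,box):
    im=c["pixels"];h=cv2.cvtColor(im,cv2.COLOR_BGR2HSV)
    m=cv2.inRange(h,(105,150,60),(125,255,255)); M=np.zeros_like(m); x0,y0,x1,y1=box; M[y0:y1,x0:x1]=m[y0:y1,x0:x1]
    p=np.argwhere(M>0)[:,::-1].astype(np.float32); return cv2.minAreaRect(p),p.mean(0)
for c,b in((t,(270,195,335,235)),(s,(250,200,295,260))):
    r,m=blue(c,b); print(r,m)
    print(atz(c,[m],0.17), atz(c,cv2.boxPoints(r),0.17).round(4).tolist())
# nest ellipse
for c,b in((t,(295,245,362,308)),(s,(310,280,385,340))):
    x0,y0,x1,y1=b; g=c["pixels"][y0:y1,x0:x1].min(2); m=((g>165)*255).astype(np.uint8)
    k=max(cv2.findContours(m,0,1)[0],key=cv2.contourArea)
    e=cv2.fitEllipse(cv2.convexHull(k)); ce=np.array(e[0])+[x0,y0]; print("nest",ce,e[1],atz(c,[ce],.009))
print("top foot,tube,bot1,bot2,can",atz(t,[[286,196],[376,312],[347,334],[342,217],[243,216]],[0.008,.109,.05,.05,.057]).round(3).tolist())
print("scene foot,tube base,b1,b2,can",atz(s,[[232,297],[417,302],[423,337],[299,275],[214,347]],[.008,0,0,0,0]).round(3).tolist())
a=cv2.resize(s["pixels"][195:355,190:350],(600,600),interpolation=3); b=cv2.resize(t["pixels"][160:310,225:375],(600,600),interpolation=3)
cv2.imwrite("pics/crop_s.png",a);cv2.imwrite("pics/crop_t.png",b)
```

```text
((301.0303955078125, 213.57733154296875), (6.548501491546631, 37.130332946777344), 68.5522689819336) [300.68143 213.65486]
[[0.54210261 0.01036452 0.17      ]] [[0.5345, 0.0417, 0.17], [0.5609, -0.0178, 0.17], [0.55, -0.0223, 0.17], [0.5238, 0.0371, 0.17]]
((272.654541015625, 230.30999755859375), (11.609861373901367, 42.05836868286133), 28.810794830322266) [272.56293 230.39359]
[[0.53884316 0.01506865 0.17      ]] [[0.5327, 0.0525, 0.17], [0.566, -0.0257, 0.17], [0.5454, -0.0252, 0.17], [0.5139, 0.0521, 0.17]]
nest [327.88672638 276.11689949] (36.45267868041992, 37.07011413574219) [[ 0.44900461 -0.04674108  0.009     ]]
nest [346.41514587 310.73184967] (41.36299514770508, 54.38148880004883) [[ 0.44907233 -0.04589998  0.009     ]]
top foot,tube,bot1,bot2,can [[0.616, 0.046, 0.008], [0.376, -0.132, 0.109], [0.334, -0.085, 0.05], [0.565, -0.071, 0.05], [0.559, 0.127, 0.057]]
scene foot,tube base,b1,b2,can [[0.614, 0.047, 0.008], [0.375, -0.14, 0.0], [0.329, -0.083, 0.0], [0.567, -0.067, 0.0], [0.567, 0.132, 0.0]]
```

View pics/crop_s.png

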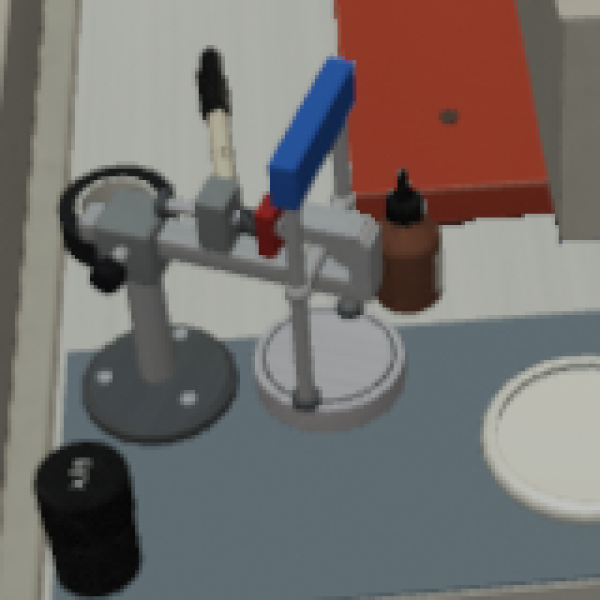

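View pics/crop_t.png

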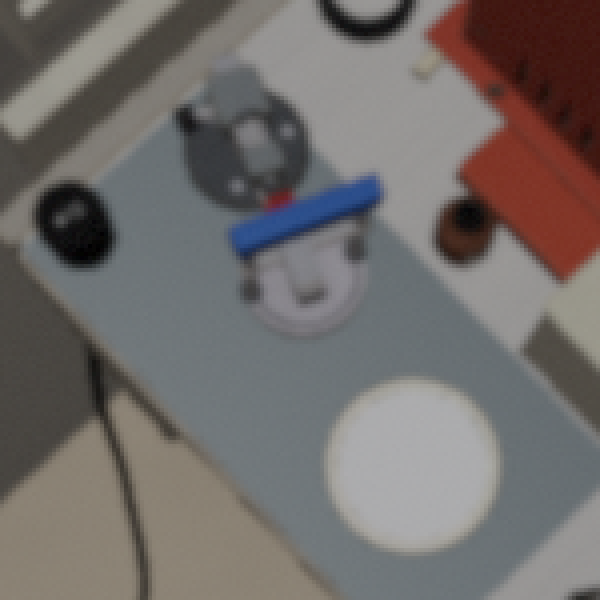

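Crops: the handle is across the hook with the bill toward the ring. Red keeper at crop-s (268,225), canister left, second bottle behind. Now check obstacles (the tall post) on the way in, and refine the yaw.

Run:
```python
from h import *
t=cam("top"); s=cam("scene")
print("post base",atz(t,[[428,385]],0.02),atz(s,[[530,300]],0.01))
# triangulate post top (scene 615,50 ; top 543,442)
from scipy.optimize import least_squares
tri=lambda a,b:least_squares(lambda P:np.r_[proj(s,P)[0]-a,proj(t,P)[0]-b],[.4,-.3,.2])
for a,b in(((557,215),(458,400)),((617,50),(543,442))):
    r=tri(a,b);print(r.x,r.cost)
# model fit: handle box silhouettes vs blue mask, unknown x,y,yaw (z=.162)
import itertools
def mask(c,b):
    h=cv2.cvtColor(c["pixels"],cv2.COLOR_BGR2HSV); m=cv2.inRange(h,(105,130,50),(125,255,255)); M=np.zeros_like(m);x0,y0,x1,y1=b;M[y0:y1,x0:x1]=m[y0:y1,x0:x1];return M
D=[(t,mask(t,(270,195,335,235))),(s,mask(s,(250,200,295,260)))]
S=np.array(list(itertools.product((-6,6),(-35,35),(-11,11))))/1000.
def cost(p):
    R=cv2.Rodrigues(np.array([0,0,p[2]]))[0]; W=S@R.T+[p[0],p[1],.162]; o=0
    for c,M in D:
        im=np.zeros((480*4,640*4),np.uint8); cv2.fillConvexPoly(im,cv2.convexHull(np.round(proj(c,W)*4+1.5).astype(np.int32)),255)
        o+=np.abs(cv2.resize(im,(640,480),interpolation=cv2.INTER_AREA).astype(float)-M).sum()/255
    return o
from scipy.optimize import differential_evolution as de
r=de(cost,[(.52,.56),(-.01,.035),(.2,.6)],seed=1,maxiter=60);print(r.x,np.degrees(r.x[2]),r.fun)
D0=D
for k in(0,1):
    D=[D0[k]]; r=de(cost,[(.52,.56),(-.01,.035),(.2,.6)],seed=1,maxiter=40);print(k,r.x,r.fun,D[0][1].sum()/255)
```

```text
post base [[ 0.23613834 -0.25109236  0.02      ]] [[ 0.23285567 -0.24826851  0.01      ]]
[ 0.23584335 -0.26000078  0.17637356] 3.6689600202963613
[ 0.23199505 -0.28404119  0.41140484] 67.23672110220627
[0.54494461 0.00862929 0.45954525] 26.330003340896667 232.56470588235294
0 [0.54358743 0.01100811 0.46286477] 121.02745098039216 255.0
1 [0.54658287 0.00662617 0.46490664] 101.7843137254902 448.0
```

Run:
```python
from h import *
for n in("scene","top"):
    c=cam(n); print(n,proj(c,[[.181,-.65,.25],[.181,-.65,.4],[.1,-.4,.6],[.235,-.25,.4],[.235,-.25,.5],[0,0,0],[0,0,.4]]).round().tolist())
c=cam("wrist","pics/w0.png");print(ray(c,[[320,240]]),c["tvec"])
s=cam("scene")["pixels"][0:330,440:640];t=cam("top")["pixels"][300:480,380:640]
cv2.imwrite("pics/post.png",np.hstack([cv2.resize(s,(330,545)),cv2.copyMakeBorder(cv2.resize(t,(460,318)),0,227,0,0,0)]))
```

```text
scene [[698.0, 78.0], [744.0, -18.0], [890.0, -158.0], [609.0, 69.0], [641.0, -24.0], [629.0, 520.0], [823.0, 279.0]]
top [[716.0, 443.0], [813.0, 471.0], [794.0, 657.0], [508.0, 429.0], [550.0, 452.0], [298.0, 505.0], [292.0, 641.0]]
(array([ 0.2542904 , -0.62958538,  0.37245057]), array([[-0.28377358, -0.09101284, -0.95462885]])) [-0.67488792 -0.03795751  0.37795014]
```

View pics/post.png

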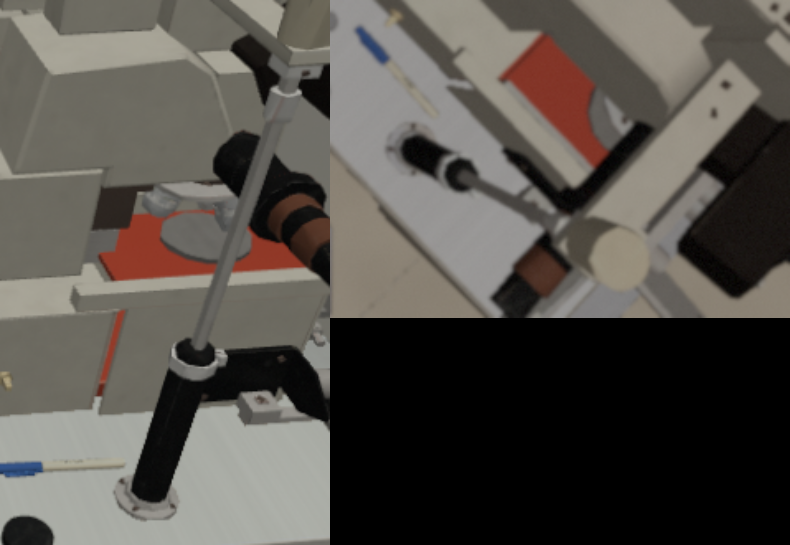

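The post at (0.235,-0.25), about 0.48 m tall with a frame on top, stands between the start and the work. I'll rise first, then look.

Emit:
drive_tool(series=[1,0,0,-40,0,0,0,1,0,0,-50,0,0,0,1,0,0,-50,0,0,0,1,0,0,-50,0,0,0,1,0,0,-50,0,0,0,1,0,0,-40,0,0,0,1,0,0,0,0,0,0])

```text
t: 1.42
eef_pos: [0.1813, -0.6509, 0.5375]
tool_rot: [0.004, 0.991, 0.135, 0.001]
contact_force: [0.2, -0.5, 0.3]
gripper_width: 1.0
```

Run:
```python
from h import *
o=bot.get_obs();print(o["q"].round(3),o["contact_force"])
s=cam("scene")["pixels"];t=cam("top")["pixels"];w=cam("wrist")["pixels"]
a=cv2.resize(w,(560,420)); b=np.hstack([cv2.resize(s[0:240,320:],(280,168)),cv2.resize(t[240:,320:],(280,168))])
cv2.imwrite("pics/m1.png",np.vstack([a,b]))
```

```text
[ 1.175  0.379  0.051  1.083 -0.019  1.673 -0.079] [ 0.16405098 -0.48350651  0.33781377]
```

View pics/m1.png

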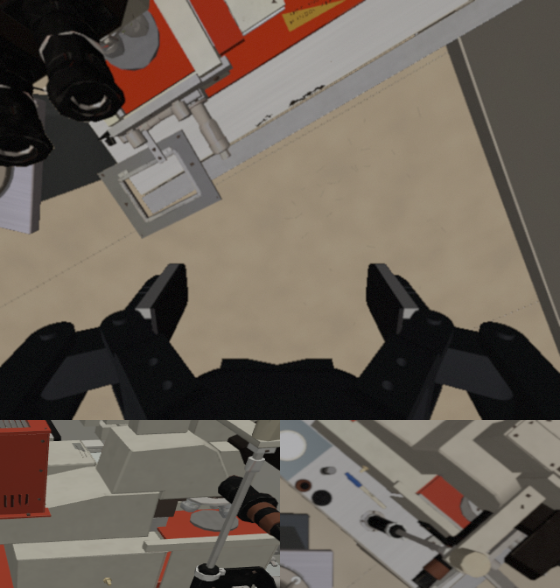

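Run:
```python
from h import *
from scipy.optimize import least_squares
s=cam("scene");t=cam("top");w=cam("wrist")
def tri(*ob):
    r=least_squares(lambda P:np.concatenate([proj(c,P)[0]-uv for c,uv in ob]),[.25,-.3,.4]);return r.x.round(3),round(r.cost,1)
k=640/560
print("eyepiece s+t",tri((s,(582,97)),(t,(487,465))))
for n,uv in(("near",(95,100)),("far",(20,150))): print("wrist eyes s",n,tri((s,(582,97)),(w,(uv[0]*k,uv[1]*k))))
for z in(.45,.55,.65): print(z,atz(t,[[609,410],[590,460],[625,345],[639,380],[543,446],[487,465]],z)[:,:2].round(3).tolist())
cv2.imwrite("pics/m2.png",np.hstack([t["pixels"][230:,400:],w["pixels"][:250,:240]]))
```

```text
eyepiece s+t (array([ 0.22 , -0.218,  0.384]), np.float64(716.3))
wrist eyes s near (array([ 0.238, -0.42 ,  0.268]), np.float64(1126.7))
wrist eyes s far (array([ 0.191, -0.365,  0.298]), np.float64(3820.6))
0.45 [[0.267, -0.346], [0.213, -0.321], [0.339, -0.369], [0.3, -0.383], [0.228, -0.268], [0.208, -0.205]]
0.55 [[0.285, -0.281], [0.241, -0.261], [0.343, -0.299], [0.311, -0.311], [0.253, -0.218], [0.237, -0.167]]
0.65 [[0.302, -0.216], [0.269, -0.201], [0.347, -0.23], [0.323, -0.239], [0.278, -0.168], [0.266, -0.129]]
```

View pics/m2.png

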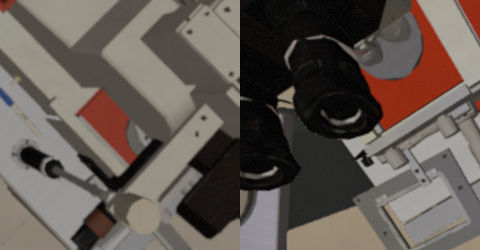

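Wrist view shows microscope eyepieces at crop (347,110) and (262,170); this is a boom microscope beside the post. I'll rise and retract, taking wrist stereo frames to measure its height.

```bash
cat > st.py <<'E'
from h import *
import pickle,sys
n=sys.argv[1]; c=cam("wrist"); pickle.dump(c,open(n+".pkl","wb"))
E
python3 st.py a
```

```text
(no output)
```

Emit:
drive_tool(series=[1,0,0,-40,0,0,0,1,0,0,-40,0,0,0,1,0,-15,-15,0,0,0,1,0,0,0,0,0,0])

```text
t: 2.28
eef_pos: [0.1769, -0.6351, 0.6296]
tool_rot: [0.001, 0.991, 0.135, 0.0]
contact_force: [0.2, -0.0, -0.6]
gripper_width: 1.002
```

```bash
python3 st.py b
cat > tri.py <<'E'
from h import *
import pickle,sys
A,B=[pickle.load(open(n+".pkl","rb")) for n in sys.argv[1:3]]
s=cv2.SIFT_create(contrastThreshold=.015)
g=lambda c:s.detectAndCompute(cv2.cvtColor(c["pixels"],cv2.COLOR_BGR2GRAY),None)
ka,da=g(A);kb,db=g(B)
m=[x for x,y in cv2.BFMatcher().knnMatch(da,db,k=2) if x.distance<.75*y.distance]
pa=np.array([ka[x.queryIdx].pt for x in m]);pb=np.array([kb[x.trainIdx].pt for x in m])
oa,ra=ray(A,pa);ob,rb=ray(B,pb);out=[]
for i in range(len(m)):
    M=np.c_[ra[i],-rb[i]]; k=np.linalg.lstsq(M,ob-oa,rcond=None)[0]
    P,Q=oa+k[0]*ra[i],ob+k[1]*rb[i]
    if k.min()>0.1 and np.linalg.norm(P-Q)<.006: out.append(np.r_[(P+Q)/2,pb[i]])
out=np.array(out);out=out[(out[:,2]>.1)&(out[:,2]<.75)]
for r in out[np.argsort(-out[:,2])][:40]: print(r[:3].round(3),r[3:].round())
E
python3 tri.py a b; python3 -c "
from h import *;print(bot.get_obs()['q'].round(3))"
```

```text
[ 0.223 -0.513  0.444] [188. 128.]
[ 0.22  -0.511  0.44 ] [187. 131.]
[ 0.232 -0.516  0.434] [198. 120.]
[ 0.228 -0.513  0.434] [193. 124.]
[ 0.231 -0.513  0.434] [194. 119.]
[ 0.269 -0.493  0.432] [179.  65.]
[ 0.264 -0.505  0.249] [238.  95.]
[ 0.312 -0.551  0.218] [284.  72.]
[ 0.304 -0.551  0.217] [282.  79.]
[ 0.266 -0.497  0.216] [238.  95.]
[ 0.276 -0.518  0.21 ] [255.  93.]
[ 0.277 -0.517  0.207] [255.  93.]
[ 0.296 -0.541  0.207] [274.  84.]
[ 0.304 -0.543  0.204] [277.  78.]
[ 0.304 -0.543  0.204] [277.  78.]
[ 0.267 -0.514  0.202] [252. 100.]
[ 0.272 -0.522  0.2  ] [258.  98.]
[ 0.219 -0.48   0.2  ] [223. 126.]
[ 0.267 -0.513  0.196] [252. 100.]
[ 0.279 -0.503  0.195] [247.  89.]
[ 0.301 -0.512  0.195] [257.  74.]
[ 0.301 -0.512  0.195] [257.  74.]
[ 0.264 -0.5    0.189] [244.  99.]
[ 0.279 -0.534  0.184] [269.  96.]
[ 0.232 -0.499  0.181] [240. 121.]
[ 0.28  -0.5    0.181] [247.  89.]
[ 0.28  -0.5    0.181] [247.  89.]
[ 0.161 -0.437  0.176] [193. 156.]
[ 0.209 -0.481  0.173] [227. 133.]
[ 0.173 -0.437  0.173] [195. 148.]
[ 0.214 -0.477  0.168] [226. 129.]
[ 0.25  -0.505  0.16 ] [248. 111.]
[ 0.31  -0.521  0.16 ] [267.  74.]
[ 0.239 -0.493  0.159] [240. 116.]
[ 0.241 -0.502  0.141] [248. 117.]
[ 0.271 -0.48   0.139] [238.  95.]
[ 0.358 -0.597  0.137] [323.  57.]
[ 0.212 -0.498  0.136] [243. 135.]
[ 0.144 -0.364  0.134] [157. 152.]
[ 0.228 -0.502  0.129] [247. 125.]
[ 1.168  0.391  0.067  0.87  -0.027  1.881 -0.078]
```

Eyepiece tip is at about (0.225,-0.513,0.44). I'll retract a bit higher and measure the body from there.

Emit:
drive_tool(series=[1,0,-30,-5,0,0,0,1,0,-40,-10,0,0,0,1,0,-40,-10,0,0,0,1,0,0,0,0,0,0])

```text
t: 2.82
eef_pos: [0.1468, -0.5278, 0.6546]
tool_rot: [0.001, 0.991, 0.135, 0.0]
contact_force: [-0.0, -0.3, 0.3]
gripper_width: 0.997
```

```bash
python3 st.py c; python3 tri.py b c|head -25; python3 -c "
from h import *;print(bot.get_obs()['q'].round(3))
import pickle
w=pickle.load(open('c.pkl','rb'))['pixels'];cv2.imwrite('pics/c.png',w)"
```

```text
[ 0.214 -0.439  0.439] [241. 116.]
[ 0.216 -0.445  0.438] [248. 116.]
[ 0.22  -0.446  0.437] [250. 112.]
[ 0.22  -0.446  0.437] [250. 112.]
[ 0.212 -0.377  0.424] [178. 100.]
[ 0.166 -0.279  0.321] [124. 123.]
[ 0.165 -0.267  0.312] [117. 121.]
[ 0.183 -0.263  0.308] [118. 105.]
[ 0.391 -0.588  0.181] [398.  30.]
[ 0.394 -0.597  0.178] [404.  30.]
[ 0.362 -0.597  0.129] [390.  59.]
[ 0.157 -0.556  0.105] [331. 172.]
[ 0.157 -0.556  0.105] [331. 172.]
[ 0.126 -0.369  0.104] [230. 161.]
[ 1.146  0.171  0.051  1.105 -0.009  1.865 -0.105]
```

View pics/c.png

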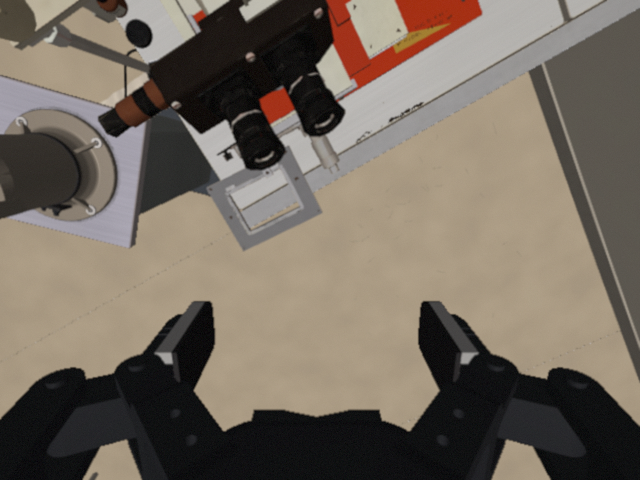

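The microscope and boom are entirely at or below ~0.5 m, so sweeping with the tool at 0.655 m clears them.

Emit:
drive_tool(series=[1,57,-3,0,0,0,-0.105,1,57,-3,0,0,0,-0.105,1,57,-3,0,0,0,-0.105,1,57,-3,0,0,0,-0.105,1,57,-3,0,0,0,-0.105,1,57,-3,0,0,0,-0.105,1,57,-3,0,0,0,-0.105,1,57,-3,0,0,0,-0.105,1,57,-3,0,0,0,-0.105,1,57,-3,0,0,0,-0.105,1,57,-3,0,0,0,-0.105,1,0,0,0,0,0,0])

```text
t: 4.38
eef_pos: [0.5413, -0.0789, 0.6509]
tool_rot: [-0.002, 0.753, 0.658, -0.0]
contact_force: [-0.3, 0.2, 0.4]
gripper_width: 0.997
```

```bash
cat > pl.py <<'E'
from h import *
import sys
from scipy.spatial.transform import Rotation as R
def tool():
    o=bot.get_obs(); q=o["tool_rot"]; return o,R.from_quat(np.r_[q[1:],q[0]])
if __name__=="__main__":
    # target x y z yaw(tool x, deg) -> tool-frame shift mm, rotvec
    o,r=tool(); x,y,z,a=map(float,sys.argv[1:]); a=np.radians(a)
    T=R.from_matrix(np.c_[[np.cos(a),np.sin(a),0],[np.sin(a),-np.cos(a),0],[0,0,-1]])
    print("t",o["t"],"pos",o["eef_pos"].round(4),"F",o["contact_force"].round(2),"g",o["gripper_width"],"q",o["q"].round(2))
    print("shift",(r.inv().apply(np.array([x,y,z])-o["eef_pos"])*1000).round(1),"rot",(r.inv()*T).as_rotvec().round(4))
E
python3 pl.py .545 .0088 .40 116.3
```

```text
t 4.375 pos [ 0.5413 -0.0789  0.6509] F [-0.28  0.17  0.37] g 0.9971678077484502 q [ 0.39  0.2  -0.48  1.08  0.09  1.88 -0.18]
shift [ 86.8  -7.1 251.2] rot [-0.0029 -0.0035 -0.5926]
```

Emit:
drive_tool(series=[1,29,-2,40,0,0,0,1,29,-2,50,0,0,0,1,29,-3,50,0,0,0,1,0,0,50,0,0,-0.148,1,0,0,50,0,0,-0.148,1,0,0,45,0,0,-0.148,1,0,0,35,0,0,-0.148,1,0,0,0,0,0,0])

```text
t: 5.38
eef_pos: [0.5437, 0.0016, 0.3293]
tool_rot: [-0.004, 0.534, 0.846, -0.002]
contact_force: [0.6, 0.0, 0.5]
gripper_width: 0.998
```

```bash
python3 pl.py .545 .0088 .33 116.3
python3 - <<'E'
from h import *
c=cam("wrist","pics/w4.png"); print(ray(c,[[320,240]]))
E
```

```text
t 5.375 pos [0.5437 0.0016 0.3293] F [0.59 0.01 0.48] g 0.9982014343153421 q [ 0.38  0.25 -0.6   1.74  0.15  1.2   0.19]
shift [ 5.9  4.2 -0.7] rot [-0.007  -0.0039 -0.0139]
(array([0.51264354, 0.06995045, 0.44886243]), array([[ 0.13057443, -0.26385416, -0.95575014]]))
```

View pics/w4.png

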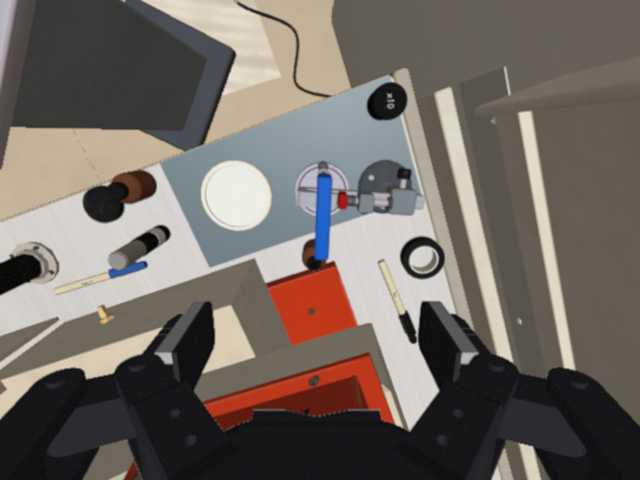

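Wrist view: handle at (323,217) between the fingers' directions, ring at (237,195), stand at (387,190), bystanders untouched. Fit the handle and ring from this view.

Run:
```python
from h import *
import itertools
from scipy.optimize import differential_evolution as de
t=cam("top");s=cam("scene");w=cam("wrist")
def mask(c,b):
    h=cv2.cvtColor(c["pixels"],cv2.COLOR_BGR2HSV); m=cv2.inRange(h,(105,130,50),(125,255,255)); M=np.zeros_like(m);x0,y0,x1,y1=b;M[y0:y1,x0:x1]=m[y0:y1,x0:x1];return M
D0=[(w,mask(w,(305,160,345,270)))]
S=np.array(list(itertools.product((-6,6),(-35,35),(-11,11))))/1000.
def cost(p,D):
    R=cv2.Rodrigues(np.array([0,0,p[2]]))[0]; W=S@R.T+[p[0],p[1],.162]; o=0
    for c,M in D:
        im=np.zeros((1920,2560),np.uint8); cv2.fillConvexPoly(im,cv2.convexHull(np.round(proj(c,W)*4+1.5).astype(np.int32)),255)
        o+=np.abs(cv2.resize(im,(640,480),interpolation=cv2.INTER_AREA).astype(float)-M).sum()/255
    return o
r=de(cost,[(.52,.56),(-.01,.035),(.2,.6)],args=(D0,),seed=1,maxiter=60);print(r.x,np.degrees(r.x[2]),r.fun,D0[0][1].sum()/255)
p=np.argwhere(D0[0][1]>0)[:,::-1].astype(np.float32);rr=cv2.minAreaRect(p);print(rr,atz(w,[rr[0]],.173),atz(w,cv2.boxPoints(rr),.173).round(4).tolist())
g=w["pixels"][150:240,195:280].min(2);m=((g>185)*255).astype(np.uint8)
k=max(cv2.findContours(m,0,1)[0],key=cv2.contourArea);e=cv2.fitEllipse(cv2.convexHull(k));ce=np.array(e[0])+[195,150];print("nest",ce,e[1],atz(w,[ce],.009))
h=cv2.cvtColor(w["pixels"],cv2.COLOR_BGR2HSV);m=(cv2.inRange(h,(0,170,90),(8,255,255))|cv2.inRange(h,(172,170,90),(180,255,255)))[180:215,330:360]
q=np.argwhere(m>0)[:,::-1]+[330,180];print("red",q.min(0),q.max(0),atz(w,[[q[:,0].min(),q[:,1].mean()],[q[:,0].max(),q[:,1].mean()]],.126))
print("post/block",atz(w,[[387,178],[400,199]],[.008,.106]))
```

```text
[0.54464434 0.01010282 0.40312125] 23.097146497817437 144.01176470588234 1126.0
((317.3500671386719, 214.59791564941406), (13.821340560913086, 85.25935363769531), 2.38594388961792) [[0.5436706  0.01245182 0.173     ]] [[0.553, -0.0242, 0.173], [0.525, 0.0421, 0.173], [0.535, 0.0464, 0.173], [0.5638, -0.0196, 0.173]]
nest [231.69969177 193.46701431] (66.25798034667969, 71.16093444824219) [[ 0.45009166 -0.04411607  0.009     ]]
red [333 191] [341 206] [[0.55519872 0.02321583 0.126     ]
 [0.56204314 0.0264781  0.126     ]]
post/block [[0.6201573  0.05864094 0.008     ]
 [0.61881237 0.04865847 0.106     ]]
```

Emit:
drive_tool(series=[1,8,3,30,0,0,0.03,1,0,0,40,-0.006,-0.004,0,1,0,0,0,0,0,0])

```text
t: 5.95
eef_pos: [0.5436, 0.0114, 0.2623]
tool_rot: [0.002, 0.545, 0.838, 0.0]
contact_force: [-1.2, -0.5, 0.1]
gripper_width: 1.001
```

```bash
python3 pl.py .544 .0105 .25 114
python3 - <<'E'
from h import *
import pickle
c=cam("wrist");pickle.dump(c,open("d.pkl","wb"))
K=np.array(c["camera_matrix"],float);x0,y0=270,110
cr=cv2.resize(c["pixels"][y0:y0+150,x0:x0+200],(800,600),interpolation=cv2.INTER_CUBIC)
cv2.imwrite("pics/d.png",cr)
E
```

```text
t 5.95 pos [0.5436 0.0114 0.2623] F [-1.16 -0.5   0.1 ] g 1.0007097814734354 q [ 0.35  0.31 -0.59  1.83  0.2   1.06  0.1 ]
shift [-0.9 -0.  12.3] rot [ 0.0028  0.0029 -0.0018]
```

View pics/d.png

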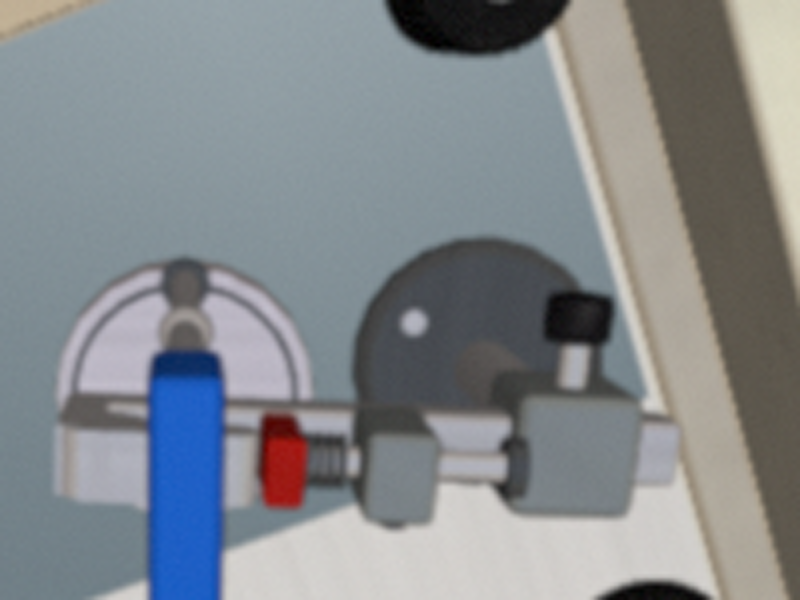

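Crop (offset 270,110, ×4): handle vertical at x=150–222, bill outer end at (62,430–495), red keeper face at x≈262, block top corners (522,395),(640,400),(632,515),(520,515). All is parallel with the jaws.

Run:
```python
from h import *
import pickle
c=pickle.load(open("d.pkl","rb"))
def w(p,z): return atz(c,np.array(p,float)/4-.375+[270,110],z)
b=w([[522,395],[640,400],[632,515],[520,515]],.106);o=b.mean(0);print("block",b[:,:2].round(4).tolist(),o)
for i,j in((0,1),(3,2)): d=b[j]-b[i];print("yaw",np.degrees(np.arctan2(d[1],d[0])),np.linalg.norm(d))
for i,j in((3,0),(2,1)): d=b[j]-b[i];print("yaw y",np.degrees(np.arctan2(d[1],d[0]))-90,np.linalg.norm(d))
hd=w([[151,380],[222,380],[151,598],[222,598]],.173);print("handle",hd[:,:2].round(4).tolist())
for i,j in((2,0),(3,1)): d=hd[j]-hd[i];print("hyaw",np.degrees(np.arctan2(d[1],d[0]))-90)
e=w([[230,425],[360,433]],.1);d=e[1]-e[0];print("prong edge yaw",np.degrees(np.arctan2(d[1],d[0])))
a=np.radians(24.);X=np.array([np.cos(a),np.sin(a),0]);Y=np.array([-np.sin(a),np.cos(a),0])
for n,p,z in(("bill outer",[58,490],.124),("bill outer low",[56,430],.115),("keeper",[265,480],.126),("keeper back",[302,480],.126),("bill tip",[250,480],.120)):
    q=w([p],z)[0]-o;print(n,q@X*1000,q@Y*1000)
q=hd.mean(0)-o;print("handle mid",q@X*1000,"edges",[(v-o)@X*1000 for v in hd])
f=w([[475,330]],.0)[0]
print("top rim end of handle y", w([[187,378]],.173)[0],"-> Y", (w([[187,378]],.173)[0]-o)@Y*1000)
```

```text
block [[0.5998, 0.0535], [0.6219, 0.0621], [0.6324, 0.0403], [0.6113, 0.031]] [0.61633203 0.04672278 0.106     ]
yaw 21.38671999774211 0.02377662419885369
yaw 23.891988720021686 0.02305669562383119
yaw y 27.133273705971675 0.025282396548987885
yaw y 25.62502912532794 0.02421372142339785
handle [[0.5262, 0.0394], [0.536, 0.0438], [0.5402, 0.0071], [0.5506, 0.0117]]
hyaw 23.50619534556793
hyaw 24.37809827628287
prong edge yaw 20.281339877818297
bill outer -104.49980242147733 -1.5601646239171991
bill outer low -105.38115433549477 8.058066537137371
keeper -64.95206226377478 0.9278667826080188
keeper back -57.924469862012174 0.9147749348450684
bill tip -67.50299618272689 -0.7659106935748681
handle mid -79.97859812419635 edges [np.float64(-85.34122993034552), np.float64(-74.58039113777423), np.float64(-85.64502673862677), np.float64(-74.34774469003911)]
top rim end of handle y [0.53102407 0.04192265 0.173     ] -> Y 30.312733236380033
```

Emit:
drive_tool(series=[1,-1,0.5,30,0.003,0.003,0,1,0,0,30,0,0,0,1,0,0,22,0,0,0,1,0,0,12,0,0,0,1,0,0,0,0,0,0], force=50)

```text
t: 6.62
eef_pos: [0.5467, 0.0109, 0.1702]
tool_rot: [0.002, 0.545, 0.838, 0.001]
contact_force: [-0.1, -0.7, 0.2]
gripper_width: 0.998
```

```bash
python3 pl.py .5445 .0105 .168 114
```

```text
t 6.625 pos [0.5467 0.0109 0.1702] F [-0.11 -0.7   0.22] g 0.9983694526942531 q [ 0.31  0.42 -0.56  1.92  0.28  0.88  0.03]
shift [ 0.5 -2.1  2.2] rot [ 0.0039  0.0014 -0.0014]
```

Emit:
drive_tool(series=[1,0.5,-2,2,0.003,0,0,1,0,0,0,0,0,0,-1,0,0,0,0,0,0,-1,0,0,0,0,0,0,-1,0,0,0,0,0,0,-1,0,0,0,0,0,0,-1,0,0,0,0,0,0,-1,0,0,0,0,0,0], force=50)

```text
t: 7.62
eef_pos: [0.5438, 0.0105, 0.1674]
tool_rot: [0.0, 0.545, 0.838, -0.0]
contact_force: [-0.3, -1.3, 2.9]
gripper_width: 0.134
```

```bash
python3 pl.py .5445 .0105 .168 114
```

```text
t 7.625 pos [0.5438 0.0105 0.1674] F [-0.28 -1.29  2.91] g 0.13421983446413163 q [ 0.31  0.42 -0.55  1.92  0.29  0.88  0.03]
shift [-0.3  0.6 -0.6] rot [-0.0002  0.0011 -0.0009]
```

Emit:
drive_tool(series=[-1,0,0,-2,0,0,0,-1,0,0,-2,0,0,0,-1,0,0,0,0,0,0,-1,0,0,0,0,0,0])

```text
t: 8.12
eef_pos: [0.5438, 0.0105, 0.1712]
tool_rot: [0.0, 0.545, 0.838, -0.0]
contact_force: [0.4, 0.5, -2.5]
gripper_width: 0.131
```

```bash
cat > f.py <<'E'
from pl import *
import time
o,r=tool();a=np.radians(24.);X=np.array([np.cos(a),np.sin(a),0]);Y=np.array([-np.sin(a),np.cos(a),0]);p=o["eef_pos"]-[.5438,.0105,.1674];f=o["contact_force"]
print("t",o["t"],"X,Y,Z mm",(p@X*1000).round(2),(p@Y*1000).round(2),(p[2]*1000).round(2),"F",(f@X).round(2),(f@Y).round(2),f[2].round(2),"T",o["torque"].round(3),"tilt",r.apply([0,0,1]).round(4))
E
python3 f.py
```

```text
t 8.125 X,Y,Z mm 0.03 0.03 3.78 F 0.58 0.24 -2.54 T [-0.015 -0.024 -0.013] tilt [ 2.e-04 -9.e-04 -1.e+00]
```

Emit:
drive_tool(series=[-1,0,2,0,0,0,0,-1,0,2,0,0,0,0,-1,0,2,0,0,0,0,-1,0,2,0,0,0,0,-1,0,0,0,0,0,0])

```text
t: 8.75
eef_pos: [0.5514, 0.014, 0.1713]
tool_rot: [0.0, 0.545, 0.838, -0.0]
contact_force: [-0.3, -0.5, -3.2]
gripper_width: 0.132
```

```bash
python3 f.py
```

```text
t 8.75 X,Y,Z mm 8.34 0.09 3.92 F -0.53 -0.35 -3.24 T [ 0.004 -0.001  0.038] tilt [ 5.e-04 -8.e-04 -1.e+00]
```

Emit:
drive_tool(series=[-1,0,1.5,0,0,0,0,-1,0,1.5,0,0,0,0,-1,0,0,0,0,0,0])

```text
t: 9.12
eef_pos: [0.554, 0.015, 0.1713]
tool_rot: [0.0, 0.545, 0.838, -0.0]
contact_force: [0.4, 0.5, -2.3]
gripper_width: 0.13
```

```bash
python3 f.py
```

```text
t 9.125 X,Y,Z mm 11.11 -0.0 3.87 F 0.51 0.28 -2.27 T [-0.056  0.017 -0.031] tilt [ 2.e-04 -1.e-03 -1.e+00]
```

Emit:
drive_tool(series=[-1,0,1.5,0,0,0,0,-1,0,1.5,0,0,0,0,-1,0,0,0,0,0,0])

```text
t: 9.5
eef_pos: [0.5566, 0.0161, 0.1712]
tool_rot: [0.0, 0.545, 0.838, -0.001]
contact_force: [-1.2, -1.8, -2.6]
gripper_width: 0.133
```

```bash
python3 f.py
```

```text
t 9.5 X,Y,Z mm 13.97 -0.08 3.82 F -1.85 -1.15 -2.62 T [-0.32   0.362 -0.006] tilt [-1.0e-04 -1.2e-03 -1.0e+00]
```

Emit:
drive_tool(series=[-1,0,1.5,0,0,0,0,-1,0,1.5,0,0,0,0,-1,0,1,0,0,0,0,-1,0,0,0,0,0,0])

```text
t: 10.0
eef_pos: [0.5603, 0.0177, 0.1712]
tool_rot: [0.0, 0.545, 0.838, -0.0]
contact_force: [-3.2, -1.3, -1.9]
gripper_width: 0.132
```

```bash
python3 f.py
```

```text
t 10.0 X,Y,Z mm 18.02 -0.13 3.81 F -3.5 0.09 -1.86 T [-0.483  0.498  0.014] tilt [ 1.0e-04 -1.1e-03 -1.0e+00]
```

Emit:
drive_tool(series=[-1,0,1,0,0,0,0,-1,0,1,0,0,0,0,-1,0,0,0,0,0,0])

```text
t: 10.38
eef_pos: [0.5622, 0.0185, 0.1712]
tool_rot: [0.0, 0.545, 0.838, -0.0]
contact_force: [-2.6, -2.9, -2.4]
gripper_width: 0.13
```

```bash
python3 f.py
```

```text
t 10.375 X,Y,Z mm 20.07 -0.14 3.84 F -3.51 -1.57 -2.37 T [-0.626  0.566 -0.02 ] tilt [ 2.0e-04 -1.1e-03 -1.0e+00]
```

Emit:
drive_tool(series=[-1,0,0.7,0,0,0,0,-1,0,0,0,0,0,0])

```text
t: 10.62
eef_pos: [0.5626, 0.0187, 0.1712]
tool_rot: [0.0, 0.545, 0.838, -0.001]
contact_force: [-2.6, -3.1, -1.7]
gripper_width: 0.132
```

```bash
python3 f.py
```

```text
t 10.625 X,Y,Z mm 20.56 -0.14 3.83 F -3.66 -1.75 -1.72 T [-0.729  0.685  0.012] tilt [-1.0e-04 -1.3e-03 -1.0e+00]
```

Emit:
drive_tool(series=[-1,0,0.6,0,0,0,0,-1,0,0,0,0,0,0])

```text
t: 10.88
eef_pos: [0.5629, 0.0188, 0.1712]
tool_rot: [0.0, 0.545, 0.838, -0.001]
contact_force: [-4.1, -3.1, -0.6]
gripper_width: 0.133
```

```bash
python3 f.py
```

```text
t 10.875 X,Y,Z mm 20.8 -0.13 3.79 F -4.97 -1.19 -0.65 T [-0.894  1.062  0.033] tilt [-8.0e-04 -1.7e-03 -1.0e+00]
```

Hard stop felt at 20.8 mm (5 N). I'll hold it there and lift.

Emit:
drive_tool(series=[-1,0,0,-1.5,0,0,0,-1,0,0,-1.5,0,0,0,-1,0,0,-1.5,0,0,0,-1,0,0,0,0,0,0])

```text
t: 11.38
eef_pos: [0.5627, 0.0194, 0.1756]
tool_rot: [-0.0, 0.545, 0.838, -0.001]
contact_force: [-4.8, -2.3, -4.1]
gripper_width: 0.133
```

```bash
python3 f.py
```

```text
t 11.375 X,Y,Z mm 20.86 0.44 8.21 F -5.28 -0.17 -4.05 T [-0.53   1.355 -0.048] tilt [-0.0011 -0.001  -1.    ]
```

Emit:
drive_tool(series=[-1,0,0,-2,0,0,0,-1,0,0,-2,0,0,0,-1,0,0,-2,0,0,0,-1,0,0,0,0,0,0])

```text
t: 11.88
eef_pos: [0.5627, 0.0194, 0.1818]
tool_rot: [-0.0, 0.545, 0.838, -0.001]
contact_force: [-6.1, -2.3, -4.2]
gripper_width: 0.135
```

```bash
python3 f.py
```

```text
t 11.875 X,Y,Z mm 20.91 0.44 14.35 F -6.51 0.38 -4.19 T [-0.579  1.43  -0.002] tilt [-0.001 -0.001 -1.   ]
```

Emit:
drive_tool(series=[-1,0,-0.2,-2,0,0,0,-1,0,0,-2,0,0,0,-1,0,0,-2,0,0,0,-1,0,0,0,0,0,0])

```text
t: 12.38
eef_pos: [0.5627, 0.0193, 0.1879]
tool_rot: [0.0, 0.545, 0.838, -0.001]
contact_force: [-5.8, -1.2, -3.5]
gripper_width: 0.13
```

```bash
python3 f.py
```

```text
t 12.375 X,Y,Z mm 20.86 0.33 20.5 F -5.75 1.27 -3.54 T [-0.558  1.507  0.045] tilt [-6.e-04 -1.e-03 -1.e+00]
```

Emit:
drive_tool(series=[-1,0,0,-2,0,0,0,-1,0,0,-2,0,0,0,-1,0,0,-2,0,0,0,-1,0,0,-2,0,0,0,-1,0,0,-2,0,0,0,-1,0,0,-2,0,0,0,-1,0,0,-2,0,0,0,-1,0,0,0,0,0,0])

```text
t: 13.38
eef_pos: [0.5633, 0.0192, 0.202]
tool_rot: [0.001, 0.545, 0.838, -0.0]
contact_force: [-0.2, 0.6, -3.8]
gripper_width: 0.129
```

```bash
python3 f.py
```

```text
t 13.375 X,Y,Z mm 21.39 0.04 34.57 F 0.07 0.6 -3.81 T [-0.076  0.016  0.031] tilt [ 8.e-04 -8.e-04 -1.e+00]
```

Free again (weight only), bar above the bill. Draw off along −x of the stand.

Emit:
drive_tool(series=[-1,0,-3,0,0,0,0,-1,0,-5,0,0,0,0,-1,0,-5,0,0,0,0,-1,0,-5,0,0,0,0,-1,0,-5,0,0,0,0])

```text
t: 14.0
eef_pos: [0.5418, 0.0096, 0.2018]
tool_rot: [0.0, 0.545, 0.838, -0.0]
contact_force: [-0.6, -0.0, -2.2]
gripper_width: 0.132
```

```bash
python3 f.py
```

```text
t 14.0 X,Y,Z mm -2.18 0.02 34.43 F -0.59 0.24 -2.18 T [0.015 0.004 0.006] tilt [ 4.e-04 -1.e-03 -1.e+00]
```

Emit:
drive_tool(series=[-1,0,-8,0,0,0,0,-1,0,-10,0,0,0,0,-1,0,-10,0,0,0,0,-1,0,-10,0,0,0,0,-1,0,-10,0,0,0,0,-1,0,-10,0,0,0,0,-1,0,-10,0,0,0,0,-1,0,-10,0,0,0,0,-1,0,-10,0,0,0,0,-1,0,-6,0,0,0,0,-1,0,0,0,0,0,0])

```text
t: 15.38
eef_pos: [0.4559, -0.0286, 0.2018]
tool_rot: [0.0, 0.545, 0.838, -0.0]
contact_force: [-0.4, 0.4, -3.3]
gripper_width: 0.13
```

```bash
python3 f.py; python3 pl.py .4495 -.046 .202 114
python3 - <<'E'
from h import *
s=cam("scene");t=cam("top");w=cam("wrist")
p=bot.get_obs()["eef_pos"]
u,v=np.round(proj(t,[[p[0],p[1],.06]])[0]).astype(int); a=cv2.resize(t["pixels"][max(v-50,0):v+50,u-50:u+50],(400,400),interpolation=2)
u,v=np.round(proj(s,[[p[0],p[1],.08]])[0]).astype(int); b=cv2.resize(s["pixels"][v-60:v+60,u-60:u+60],(400,400),interpolation=2)
cv2.imwrite("pics/e.png",np.hstack([a,b]))
E
```

```text
t 15.375 X,Y,Z mm -96.16 0.06 34.43 F -0.25 0.54 -3.32 T [0.03  0.015 0.034] tilt [ 4.0e-04 -1.2e-03 -1.0e+00]
t 15.375 pos [ 0.4559 -0.0286  0.2018] F [-0.45  0.4  -3.32] g 0.12968328934230192 q [ 0.45  0.23 -0.59  2.08  0.17  0.87  0.18]
shift [-13.3 -12.9  -0.1] rot [-0.0001  0.0013 -0.0013]
```

View pics/e.png

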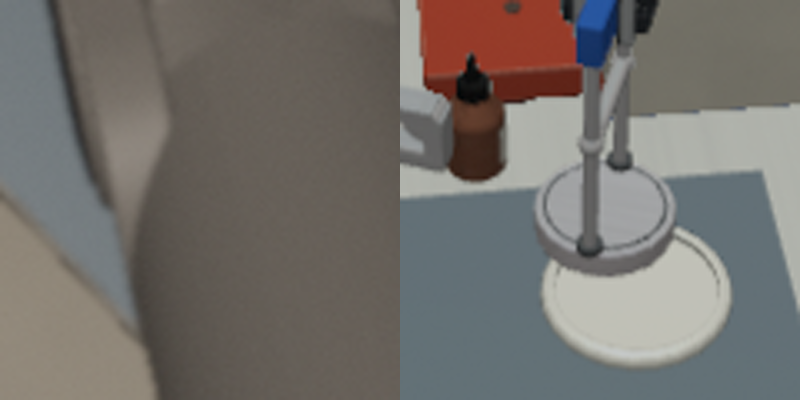

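Run:
```python
from h import *
s=cam("scene");p=bot.get_obs()["eef_pos"]
u,v=np.round(proj(s,[[p[0],p[1],.08]])[0]).astype(int)
f=lambda a:np.array(a,float)*.3-.35+[u-60,v-60]
print("disc",atz(s,[f((205.5,208))],.0766),"ext",atz(s,[f((135,215)),f((276,202)),f((205,163)),f((205,252))],.0766).round(4).tolist(),"tcp",p)
print("handle dir check rods: near base/top", f((190,245)),f((197,60)), proj(s,[[p[0],p[1],.0766]]))
n=f((636-400,293));print("nest",atz(s,[n],.009))
ext=f([(142,290),(331,290),(228,225),(240,364)]);print(atz(s,ext,.009).round(4).tolist())
```

```text
disc [[ 0.45427655 -0.0277436   0.0766    ]] ext [[0.4763, -0.0045, 0.0766], [0.4317, -0.0506, 0.0766], [0.4722, -0.0504, 0.0766], [0.4379, -0.0064, 0.0766]] tcp [ 0.45664866 -0.02809886  0.20190706]
handle dir check rods: near base/top [332.65 297.15] [334.75 241.65] [[336.19988788 285.2079748 ]]
nest [[ 0.44798242 -0.04455533  0.009     ]]
[[0.4842, -0.018, 0.009], [0.4138, -0.0745, 0.009], [0.4781, -0.0777, 0.009], [0.4203, -0.0111, 0.009]]
```

Emit:
drive_tool(series=[-1,-6.5,-6,0,0,0,0,-1,-7,-6.5,0,0,0,0,-1,0,0,10,0,0,0,-1,0,0,12,0,0,0,-1,0,0,10,0,0,0,-1,0,0,8,0,0,0,-1,0,0,5,0,0,0,-1,0,0,0,0,0,0])

```text
t: 16.58
eef_pos: [0.4502, -0.0457, 0.1565]
tool_rot: [0.0, 0.545, 0.838, -0.0]
contact_force: [0.3, 0.5, -3.4]
gripper_width: 0.129
```

```bash
python3 f.py; python3 pl.py .45 -.0458 .1425 114
python3 - <<'E'
from h import *
s=cam("scene");u,v=np.round(proj(s,[[.45,-.046,.05]])[0]).astype(int); print(u,v)
b=cv2.resize(s["pixels"][v-60:v+60,u-80:u+80],(800,600),interpolation=2);cv2.imwrite("pics/g.png",b)
E
```

```text
t 16.575 X,Y,Z mm -108.36 -13.22 -10.92 F 0.46 0.36 -3.43 T [ 0.018 -0.01   0.055] tilt [-3.e-04 -8.e-04 -1.e+00]
t 16.575 pos [ 0.4502 -0.0457  0.1565] F [ 0.27  0.51 -3.43] g 0.1291162523715747 q [ 0.45  0.3  -0.56  2.13  0.23  0.77  0.16]
shift [-0.1 -0.2 14. ] rot [-0.0005  0.0006 -0.0006]
347 293
```

View pics/g.png

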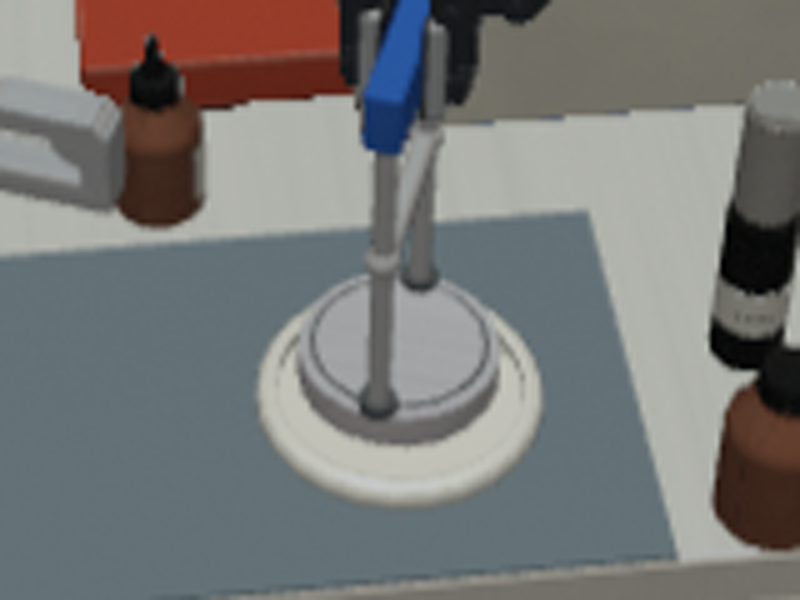

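Chuck is centred over the ring (disc centre at (399,343), ring (400,396), as expected for its height); carrier upright. Lower gently.

Emit:
drive_tool(series=[-1,0,0,4,0,0,0,-1,0,0,4,0,0,0,-1,0,0,2,0,0,0,-1,0,0,1,0,0,0,-1,0,0,1,0,0,0,-1,0,0,1,0,0,0,-1,0,0,0,0,0,0])

```text
t: 17.5
eef_pos: [0.4503, -0.0458, 0.1438]
tool_rot: [0.0, 0.545, 0.838, -0.0]
contact_force: [-0.2, 0.1, -2.6]
gripper_width: 0.131
```

```bash
python3 f.py
```

```text
t 17.5 X,Y,Z mm -108.3 -13.41 -23.61 F -0.15 0.22 -2.6 T [ 0.003 -0.034 -0.034] tilt [ 4.e-04 -9.e-04 -1.e+00]
```

Emit:
drive_tool(series=[-1,0,0,0.7,0,0,0,-1,0,0,0,0,0,0])

```text
t: 17.75
eef_pos: [0.4505, -0.0457, 0.1433]
tool_rot: [0.001, 0.545, 0.838, -0.0]
contact_force: [-0.6, 0.0, -0.1]
gripper_width: 0.128
```

```bash
python3 f.py
```

```text
t 17.75 X,Y,Z mm -108.1 -13.41 -24.09 F -0.52 0.26 -0.11 T [ 0.095  0.14  -0.022] tilt [ 7.e-04 -1.e-03 -1.e+00]
```

Emit:
drive_tool(series=[-1,0,0,0.4,0,0,0,-1,0,0,0,0,0,0,0,0,0,0,0,0,0,0,0,0,0,0,0,0,1,0,0,0,0,0,0,1,0,0,0,0,0,0,1,0,0,0,0,0,0])

```text
t: 18.62
eef_pos: [0.4504, -0.0458, 0.1427]
tool_rot: [0.0, 0.545, 0.838, -0.0]
contact_force: [0.3, 0.0, -0.5]
gripper_width: 0.999
```

```bash
python3 f.py
```

```text
t 18.625 X,Y,Z mm -108.26 -13.42 -24.68 F 0.25 -0.1 -0.45 T [-0.049  0.039  0.04 ] tilt [ 5.e-04 -9.e-04 -1.e+00]
```

Emit:
drive_tool(series=[1,0,0,-5,0,0,0,1,0,0,-15,0,0,0,1,0,0,-30,0,0,0,1,0,0,-40,0,0,0,1,0,0,-40,0,0,0,1,0,0,-20,0,0,0,1,0,0,0,0,0,0,1,0,0,0,0,0,0])

```text
t: 19.62
eef_pos: [0.4498, -0.0457, 0.2923]
tool_rot: [0.0, 0.545, 0.838, -0.0]
contact_force: [-0.4, 0.3, 0.2]
gripper_width: 1.001
```

```bash
python3 f.py
python3 - <<'E'
from h import *
s=cam("scene");w=cam("wrist")
import itertools
from scipy.optimize import differential_evolution as de
h=cv2.cvtColor(s["pixels"],cv2.COLOR_BGR2HSV);m=cv2.inRange(h,(105,130,50),(125,255,255))
def box(c,q):
    u,v=proj(c,[q])[0].astype(int);h=cv2.cvtColor(c["pixels"],cv2.COLOR_BGR2HSV);m=cv2.inRange(h,(105,130,50),(125,255,255));M=np.zeros_like(m);M[v-55:v+55,u-40:u+40]=m[v-55:v+55,u-40:u+40];return M
D=[(c,box(c,[.45,-.046,.137])) for c in(s,w)]
S=np.array(list(itertools.product((-6,6),(-35,35),(-11,11))))/1000.
def cost(p,D):
    R=cv2.Rodrigues(np.array([0,0,p[2]]))[0];W=S@R.T+[p[0],p[1],.137];o=0
    for c,M in D:
        im=np.zeros((1920,2560),np.uint8);cv2.fillConvexPoly(im,cv2.convexHull(np.round(proj(c,W)*4+1.5).astype(np.int32)),255)
        o+=np.abs(cv2.resize(im,(640,480),interpolation=cv2.INTER_AREA).astype(float)-M).sum()/255
    return o
for d in D:
    r=de(cost,[(.43,.47),(-.065,-.025),(.2,.6)],args=([d],),seed=1,maxiter=40);print("handle",r.x.round(4),r.fun,d[1].sum()/255)
print("gripper",bot.get_obs()["gripper_width"])
E
```

```text
t 19.625 X,Y,Z mm -108.76 -13.05 124.93 F -0.25 0.41 0.23 T [0.001 0.001 0.048] tilt [-3.e-04 -1.e-03 -1.e+00]
handle [ 0.4514 -0.047   0.4537] 74.84313725490196 391.0
handle [ 0.4498 -0.0426  0.4219] 188.71764705882353 1214.0
gripper 1.0000672091581821
```

```bash
python3 -c "
from h import *
print(bot.hand_in(), bot.get_obs()['t'])"
```

```text
the job is handed in; nothing more can be done
the job is handed in; nothing more can be done
```

The carrier is off the hook and standing in the docking ring. I let go, raised the gripper clear and handed the job in at about 20 s of the 51 s. The hand-in gives no verdict, so the result rests on the checks below.

**Unhooking:** I gripped the blue handle and lifted the bar 4 mm off its seat. The keeper was first felt between 11 and 14 mm of travel, and the hard stop came at 20.8 mm with about 5 N. I lifted the bar out while it stayed pressed; the highest reading between moves was 6.5 N. I then drew the carrier off over the bill, with no extra force in the reading partway or at the end.

**Docking:** The carrier touched the ring floor with about 2.5 N, only its own weight. After release the force read about zero and the gripper was fully open, well above the handle.

**Last checks:**
- **Position:** the scene and wrist cameras put the handle at (0.451, -0.047) and (0.450, -0.043). The ring centre measured about (0.449, -0.046), so the carrier should be about 1–3 mm off centre, against the 8.5 mm allowed.
- **Disagreement:** the two cameras differ by about 4 mm in y, and the wrist fit was the rougher of the two.
- **Upright and bystanders:** in the last picture, taken before the final 14 mm of lowering, the carrier, tube and brown bottles stood upright. The canister was outside that picture; I last saw it standing in the close-up before the grip. I did not view a picture after release.

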